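Sort the slide gauges at the veneer bench

TASK

Sort the two wooden slide gauges from the bench into the two-part tray: the one whose metal tongue is pulled out goes in the yellow half, the one whose tongue is pushed in goes in the blue half. Set each down flat on its base inside its half, let go of it, and leave the tongues in and out as they are.

Things in the scene. Friction and masses are not known exactly. Their poses are not given: they have to be found in the camera images.
- gauge_a_mid (a point): Wooden slide gauge with tongue_a: beech stock 80 (own x) x 36 (own y) x 40 mm tall, brass band at its front, brass knob 16 mm across and 8 mm high on top, 0.15 kg, standing flat on the bench. The point is the middle of the stock, 20 mm above its underside; x points to the end where the tongue comes out, z up. Grip across the 36 mm. The two gauges differ only in tongue position.
- tongue_a (a joint): How far gauge_a's tongue is out along its x (m): near 0 = pushed in, red stop block (10 x 30 x 24 mm) against the stock, 90 mm overall; near 0.05 = pulled out, 50 mm of bare dark steel bar (20 x 8 mm) between stock and red block, 140 mm overall. One gauge's is in, the other's out. The tongue is 22 mm up, clear of the bench, held by 4 N friction.
- gauge_b_mid (a point): Wooden slide gauge with tongue_b: beech stock 80 (own x) x 36 (own y) x 40 mm tall, brass band at its front, brass knob 16 mm across and 8 mm high on top, 0.15 kg, standing flat on the bench. The point is the middle of the stock, 20 mm above its underside; x points to the end where the tongue comes out, z up. Grip across the 36 mm. The two gauges differ only in tongue position.
- tongue_b (a joint): How far gauge_b's tongue is out along its x (m): near 0 = pushed in, red stop block (10 x 30 x 24 mm) against the stock, 90 mm overall; near 0.05 = pulled out, 50 mm of bare dark steel bar (20 x 8 mm) between stock and red block, 140 mm overall. One gauge's is in, the other's out. The tongue is 22 mm up, clear of the bench, held by 4 N friction.
- tray: Shallow plywood tray fixed to the bench, 190 (own x) x 360 (own y) x 14 mm tall; origin at the centre of its underside, z up. A divider along x parts it into two halves, each 174 (x) x 168 mm (y) inside, centred at y = +88 mm (yellow floor) and y = -88 mm (blue floor). Floor 5 mm above the bench; rim and divider 8 mm thick, 14 mm above the bench.

How it is judged:
At the end, for the whole second after the job is handed in: The gauge with its tongue out rests in the yellow half, the other in the blue half: stock middle within 70 mm of the half's middle along both tray axes, on the floor (height within 6 mm, tilt under 7 degrees), still; one tongue out over 30 mm, the other under 15 mm (x of gauge_a_mid in the frame of tray between -0.07 and 0.07 m and y of gauge_a_mid in the frame of tray between 0.018 and 0.158 m and z of gauge_a_mid in the frame of tray between 0.019 and 0.031 m and angle between each of gauge_a_mid, gauge_b_mid's own z axis and vertical below 0.12 rad and linear speed of each of gauge_a, gauge_b below 0.02 m/s and x of gauge_b_mid in the frame of tray between -0.07 and 0.07 m and y of gauge_b_mid in the frame of tray between -0.158 and -0.018 m and z of gauge_b_mid in the frame of tray between 0.019 and 0.031 m and value of joint tongue_a above 0.03 m and value of joint tongue_b below 0.015 m); the robot touches nothing.
It also fails if it takes over 61 s, if anything falls off the work surface, if the arm or the gripper's body presses on something with over 40 N, if the wrist force passes 120 N, or if a joint passes its speed limit or range.

ROBOT

A 6-joint arm with a two-finger parallel gripper is mounted at the origin on the work surface. World frame = base frame: x ahead of the robot, y to its left, z up, the work surface at z = 0. Lengths are in m, angles in rad, forces in N, time in s.
With the tool pointing down it reaches from about 0.225 to 0.875 m from the base axis. Payload 3.4 kg.
Tool frame: the origin (TCP) lies on the centre line of the jaws, within the pads' length; the fingertips stand 17 mm ahead of it and the grasp point (between the pads) lies 2 mm behind it; z points along the fingers, y is the line along which they close (so a half turn about z gives the same grasp; the last joint's range is limited). The gripper opens to 85 mm and grips with 20 to 120 N. Pads are 22 mm wide; open, the fingers measure 114 mm over their backs; the gripper's body (76 mm by 85 mm) begins 54 mm behind the grasp point. The pads swing forward as they close: fully open they stand 13 mm farther back than shut.
Start: joints at [-1.43, 0.276, 1.505, -0, 1.361, -0.121], TCP at [0.149, -0.555, 0.248] pointing down, gripper open.
Joint ranges: [-2.89, 2.89], [-0.75, 2.08], [0.22, 2.7], [-1.18, 4.32], [0.11, 2.71], [-2.7, 2.7]. Speed limits (rad/s): [2.57, 2.57, 3.14, 3.14, 3.14, 3.14].

INTERFACE

Orientations are given as a unit quaternion [w, x, y, z].
In Python, from rig import manip gives the robot as it stands.
- The arm moves only by the tool move_arm, never from a script. Its argument "steps" is one flat list of numbers, 7 for each row, row after row: the turn, a rotation vector about the world's x, y, z normalised to -1 to 1, where 1 is 360 degrees, then the shift along the world's x, y, z normalised to -1 to 1, where 1 is 1 m, then the opening, from -1 (shut) to 1 (fully open). A call has exactly 10 rows; each row is the pose to reach, as a shift and turn from the pose commanded when the call began, turning the shorter way round; what a row does not reach only later rows make up. A row lasts 1/10 s, in which the tool goes at most 50 mm and 8.59 degrees, less where a joint would pass 70% of its speed; a pose out of reach is approached as far as the arm can. A call with a number of a shift or a turn outside -1 to 1 is refused whole. A call with a gripper value outside its range is refused whole. The fingers move at their own pace and stop on an object; "squeeze" is the grip in N (left out, the last holds). Time passes only in rows, so rows that repeat a pose let the fingers close, or fill a call up. It gives the time, the measured TCP pose, the force, the opening and the grip force at its end, in the units of the state.
- manip.get_state(): the state, without advancing time (a new reading comes with each control period).
- manip.get_image(name): name is "side" or "top" or "wrist"; returns a dict with "pixels" (480x640x3 uint8, blue, green, red), "fx", "fy", "cx", "cy" (pixels), "R" (3x3) and "t" (3): a world point X has camera coordinates R X + t. Camera axes: x right, y down, z forward; pixel columns grow to the right and rows downward; lengths in m; the calibration is good to about 2 mm. The wrist camera is an equidistant fisheye: a pixel r from the principal point sees the ray r / f radians off the axis. A picture is of the moment at which its call begins. There is no depth.
- manip.sign_off(): hands the job in; it is judged then, once.
The state is a dict: "clock": time; "qpos": joint angles; "qd": joint speeds; "effort": joint torques, N m; "position": TCP position; "ee_rot": TCP orientation; "contact_force": force on the tool from outside, world axes, zero at the start; "moment": the same for the moment, N m; "width": finger opening in m; "gripper_force": force on a finger pad.
Only numpy, scipy, OpenCV 4.12 (cv2) and the standard library are available. Lean on these libraries where they do the work, as an engineer would, in place of code of your own. Each camera call takes 0.05 s, during which the arm holds its last target. There are 200 camera calls.

## Working session

There is one attempt and no reset: what is moved stays moved. The work goes in short steps, Python scripts to look and compute and a tool call to move; the robot and the scene stay as the last step left them, time stands still between calls to the robot, and variables do not carry over. Pictures are saved under pics/ and viewed, at most 10 in all, crops included, and the job is handed in when it is done.

Besides the shell and the picture viewer there is one more tool, called after "Request:" as name(argument=value, ...) on one line, values as JSON. move_arm: Moves the arm, as the interface text tells. Scaled input: -1 to 1 covers 1 m each way for a shift and 360 degrees each way for a turn. Its arguments: {"type":"object","properties":{"steps":{"type":"array"},"squeeze":{"type":"number"}},"required":["steps"]}

```bash
mkdir -p pics
python3 - <<'E'
from rig import manip
import cv2,pickle
s=manip.get_state();print(s)
d={}
for n in("top","side"):
    i=manip.get_image(n);d[n]=i;cv2.imwrite(f"pics/{n}0.png",i["pixels"]);print(n,i["fx"],i["fy"],i["cx"],i["cy"],i["R"],i["t"])
pickle.dump(d,open("d.pkl","wb"))
E
```

```text
{'clock': 0.0, 'qpos': array([-1.43000541e+00,  2.76598305e-01,  1.50612569e+00, -5.77097123e-07,
        1.36071422e+00, -1.21004465e-01]), 'qd': array([ 0.00052988,  0.00119151,  0.00111771,  0.00088432, -0.00220974,
       -0.0013011 ]), 'effort': array([ 1.81394174e-03, -4.16767359e+01, -2.45807004e+01, -5.92398756e-04,
        1.10288960e-02, -1.66047391e-05]), 'position': array([ 0.14874036, -0.55491271,  0.24744077]), 'ee_rot': array([-9.22732002e-04,  9.91444693e-01,  1.30524211e-01, -9.41125667e-06]), 'contact_force': array([ 0.18063972,  0.23314534, -0.1909189 ]), 'moment': array([0.00039761, 0.0195065 , 0.02018194]), 'gripper_force': 0.0, 'width': 0.08563757376637444}
top 543.8909563596222 543.8909563596222 308.5198057752182 237.62352856947564 [[ 0.00641469 -0.99975388 -0.02123749]
 [-0.99768735 -0.00496141 -0.06778884]
 [ 0.06766679  0.02162322 -0.99747363]] [-0.03972151  0.49920736  0.91723308]
side 530.1729134674144 530.1729134674144 319.76842878157765 237.31942920966594 [[-0.70026364 -0.7135827  -0.02074984]
 [-0.42482339  0.43990114 -0.79120925]
 [ 0.57372112 -0.54524006 -0.61119339]] [0.30308873 0.27827797 0.71536216]
```

View pics/top0.png

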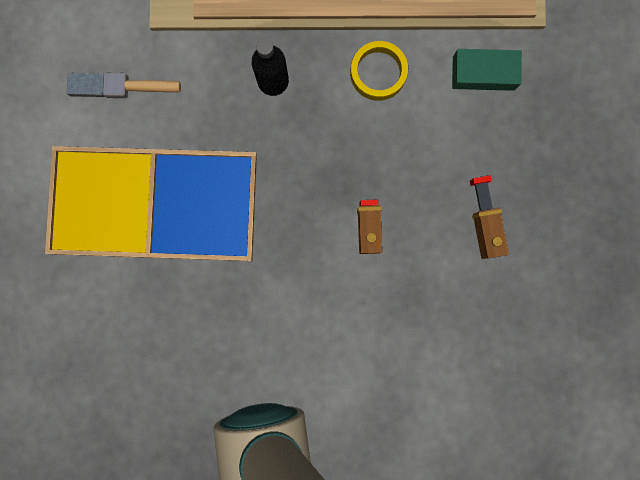

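View pics/side0.png

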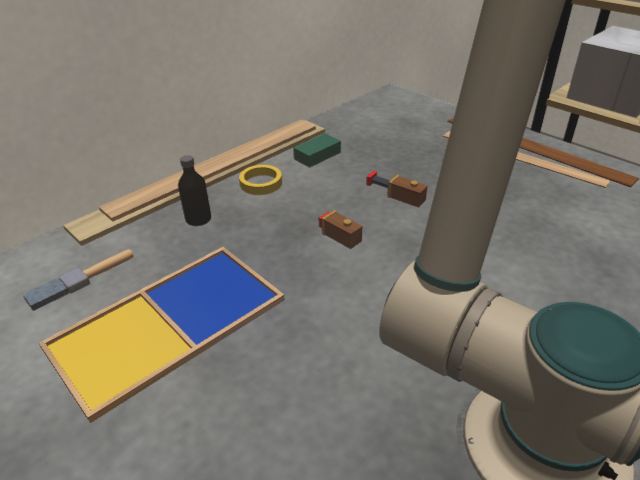

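The top view shows the tongue-in gauge with its knob at (371,238) and the tongue-out gauge with its knob at (497,242). The tray spans (46..256, 147..261), yellow on the left and blue on the right. The side view agrees, and shows a bottle behind the tray.

Run:
```python
import pickle,cv2,numpy as np
p=pickle.load(open("d.pkl","rb"))["top"]["pixels"]
a=p[190:270,340:400];b=p[170:270,460:520]
a=cv2.copyMakeBorder(a,0,20,0,0,cv2.BORDER_CONSTANT)
cv2.imwrite("pics/c.png",cv2.resize(np.hstack([a,b]),None,fx=6,fy=6,interpolation=cv2.INTER_CUBIC))
```

```text
(no output)
```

View pics/c.png

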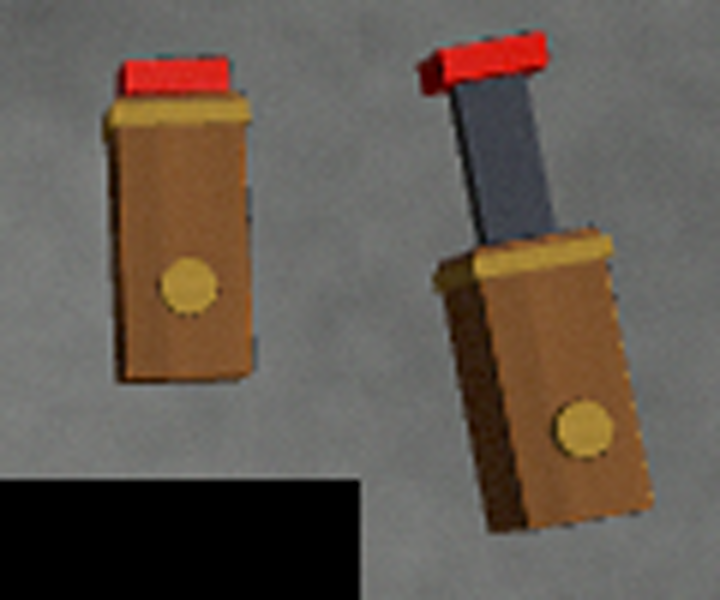

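Enlarged crop. Top-face corners, as rear-left, rear-right, front-left, front-right:
- **Tongue-in gauge:** (123,381), (252,374), (114,98), (250,97), knob (190,286).
- **Tongue-out gauge:** (529,528), (652,508), (475,248), (610,232), knob (583,429).

```bash
cat > h.py <<'E'
import numpy as np
def ray(c,px,z):
    d=c["R"].T@np.array([(px[0]-c["cx"])/c["fx"],(px[1]-c["cy"])/c["fy"],1]);o=-c["R"].T@c["t"]
    return o+d*(z-o[2])/d[2]
E
python3 - <<'E'
import pickle;from h import *
D=pickle.load(open("d.pkl","rb"));c=D["top"]
def g(n,x0,y0,uo,P,K):
    P=[ray(c,(x0+(u-uo)/6-.4,y0+v/6-.4),.04) for u,v in P]
    k=ray(c,(x0+(K[0]-uo)/6-.4,y0+K[1]/6-.4),.048)
    m=sum(P)/4;ax=(P[2]+P[3]-P[0]-P[1])/2
    lat=P[3]-P[2]+P[1]-P[0]
    print(n,m,"len",np.linalg.norm(ax),"w",np.linalg.norm(lat)/2,"yaw",np.degrees(np.arctan2(ax[1],ax[0])),"yaw lat",np.degrees(np.arctan2(lat[1],lat[0]))+90,"knob",k)
g("in",340,190,0,[(123,381),(252,374),(114,98),(250,97)],(190,286))
g("out",460,170,360,[(529,528),(652,508),(475,248),(610,232)],(583,429))
T=[ray(c,q,.014) for q in[(52,147),(256,153),(251,261),(46,254)]]
m=sum(T)/4;print("tray",m,[np.linalg.norm(T[i]-T[i-1]) for i in range(4)]);v=T[0]+T[3]-T[1]-T[2];v/=np.linalg.norm(v);print(v,np.degrees(np.arctan2(v[1],v[0])), "Y",m+.088*v,"B",m-.088*v)
s=D["side"]
for n,q in[("knob in",(347.5,222)),("knob out",(414,183))]:print(n,ray(s,q,.048))
E
```

```text
in [ 0.5125991  -0.14071132  0.04      ] len 0.0782614990218108 w 0.03685213567373666 yaw 1.0473089208534683 yaw lat 1.9949912009886077 knob [ 0.49839824 -0.14141109  0.048     ]
out [ 0.50757567 -0.34575925  0.04      ] len 0.07811253642194278 w 0.03595445997401992 yaw 8.785260445928213 yaw lat 8.263000212907897 knob [ 0.49309593 -0.34750452  0.048     ]
tray [0.55794493 0.23797037 0.014     ] [np.float64(0.18831359288718974), np.float64(0.3599542933062982), np.float64(0.18831984505112528), np.float64(0.35700621315863934)]
[0.02810649 0.99960493 0.        ] 88.38940438395579 Y [0.56041831 0.3259356  0.014     ] B [0.55547156 0.15000513 0.014     ]
knob in [ 0.49389862 -0.13790234  0.048     ]
knob out [ 0.48840559 -0.34322201  0.048     ]
```

Request:
move_arm(steps=[0, 0, -0.002, 0.03, 0.018, -0.01, 1, 0, 0, -0.004, 0.07, 0.041, -0.025, 1, 0, 0, -0.006, 0.11, 0.065, -0.04, 1, 0, 0, -0.008, 0.15, 0.089, -0.055, 1, 0, 0, -0.01, 0.19, 0.112, -0.068, 1, 0, 0, -0.012, 0.23, 0.136, -0.082, 1, 0, 0, -0.014, 0.27, 0.16, -0.096, 1, 0, 0, -0.016, 0.31, 0.183, -0.11, 1, 0, 0, -0.018, 0.34, 0.201, -0.122, 1, 0, 0, -0.018, 0.357, 0.211, -0.128, 1], squeeze=30)

```text
clock: 1.1
position: [0.5076, -0.3419, 0.1185]
ee_rot: [-0.001, 0.997, 0.075, -0.001]
contact_force: [-1.0, -0.6, -0.2]
width: 0.0855
gripper_force: 0.0
```

Run:
```python
from rig import manip
import cv2
i=manip.get_image("wrist");cv2.imwrite("pics/w1.png",i["pixels"])
s=manip.get_state();print(s["clock"],s["position"],s["ee_rot"],s["qpos"])
```

```text
1.15 [ 0.50926779 -0.3407489   0.11791745] [-1.76792838e-03  9.97127584e-01  7.57191101e-02  2.66603689e-04] [-0.7048339   0.42771985  1.61249177  0.0032341   1.10349259  0.71291893]
```

View pics/w1.png

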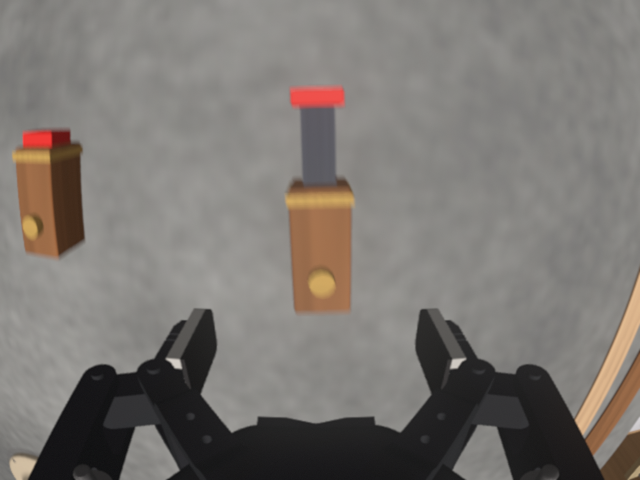

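The wrist view shows the tongue-out gauge centred between the fingers at column 321 and parallel to them. I'll go down and grip it.

Request:
move_arm(steps=[0, 0, 0, 0, -0.001, -0.015, 1, 0, 0, 0, 0, -0.001, -0.035, 1, 0, 0, 0, 0, -0.001, -0.055, 1, 0, 0, 0, 0, -0.001, -0.072, 1, 0, 0, 0, 0, -0.001, -0.085, 1, 0, 0, 0, 0, -0.001, -0.092, 1, 0, 0, 0, 0, -0.001, -0.094, 1, 0, 0, 0, 0, -0.001, -0.094, 1, 0, 0, 0, 0, -0.001, -0.094, 1, 0, 0, 0, 0, -0.001, -0.094, 1])

```text
clock: 2.15
position: [0.5063, -0.3458, 0.0272]
ee_rot: [0.001, 0.997, 0.074, 0.001]
contact_force: [-0.1, -0.5, -0.3]
width: 0.0852
gripper_force: 0.0
```

Request:
move_arm(steps=[0, 0, 0, 0, 0, 0, -1, 0, 0, 0, 0, 0, 0, -1, 0, 0, 0, 0, 0, 0, -1, 0, 0, 0, 0, 0, 0, -1, 0, 0, 0, 0, 0, 0, -1, 0, 0, 0, 0, 0, 0, -1, 0, 0, 0, 0, 0, 0, -1, 0, 0, 0, 0, 0, 0, -1, 0, 0, 0, 0, 0, 0, -1, 0, 0, 0, 0, 0, 0, -1], squeeze=30)

```text
clock: 3.15
position: [0.506, -0.3456, 0.0266]
ee_rot: [0.0, 0.997, 0.074, 0.0]
contact_force: [-0.8, 0.4, 4.8]
width: 0.0357
gripper_force: 31.3
```

Request:
move_arm(steps=[0, 0, 0, 0, 0, 0.005, -1, 0, 0, 0, 0, 0, 0.015, -1, 0, 0, 0, 0, 0, 0.03, -1, 0, 0, 0, 0, 0, 0.048, -1, 0, 0, 0, 0, 0, 0.066, -1, 0, 0, 0, 0, 0, 0.082, -1, 0, 0, 0, 0, 0, 0.092, -1, 0, 0, 0, 0, 0, 0.098, -1, 0, 0, 0, 0, 0, 0.1, -1, 0, 0, 0, 0, 0, 0.1, -1])

```text
clock: 4.15
position: [0.5056, -0.3453, 0.126]
ee_rot: [-0.0, 0.997, 0.074, -0.0]
contact_force: [0.3, 0.1, -1.8]
width: 0.0358
gripper_force: 30.6
```

Request:
move_arm(steps=[0, 0, -0.001, 0.001, 0.012, 0, -1, 0, 0, -0.003, 0.004, 0.036, 0, -1, 0, 0, -0.005, 0.007, 0.07, 0, -1, 0, 0, -0.008, 0.01, 0.108, 0, -1, 0, 0, -0.011, 0.013, 0.146, 0, -1, 0, 0, -0.014, 0.016, 0.184, 0, -1, 0, 0, -0.017, 0.019, 0.222, 0, -1, 0, 0, -0.02, 0.022, 0.26, 0, -1, 0, 0, -0.022, 0.025, 0.298, 0, -1, 0, 0, -0.024, 0.027, 0.336, 0, -1])

```text
clock: 5.15
position: [0.5319, -0.007, 0.1257]
ee_rot: [-0.0, 1.0, -0.001, -0.001]
contact_force: [0.9, 0.9, -2.6]
width: 0.0354
gripper_force: 30.7
```

Request:
move_arm(steps=[0, 0, 0, 0.001, 0.038, 0, -1, 0, 0, 0, 0.002, 0.076, 0, -1, 0, 0, 0, 0.003, 0.114, 0, -1, 0, 0, 0, 0.004, 0.152, 0, -1, 0, 0, 0, 0.005, 0.19, 0, -1, 0, 0, -0.001, 0.006, 0.228, 0, -1, 0, 0, -0.002, 0.007, 0.266, 0, -1, 0, 0, -0.003, 0.008, 0.3, 0, -1, 0, 0, -0.004, 0.009, 0.324, 0, -1, 0, 0, -0.004, 0.009, 0.335, 0, -1])

```text
clock: 6.15
position: [0.5405, 0.3282, 0.1254]
ee_rot: [-0.0, 1.0, -0.012, -0.001]
contact_force: [-0.1, -0.9, -1.2]
width: 0.0356
gripper_force: 30.7
```

Run:
```python
from rig import manip
import cv2,numpy as np
i=manip.get_image("wrist");t=manip.get_image("top");cv2.imwrite("pics/w2.png",np.hstack([cv2.resize(i["pixels"],(400,300)),cv2.resize(t["pixels"],(400,300))]))
s=manip.get_state();print(s["clock"],s["position"],s["ee_rot"],s["qpos"],s["width"],s["gripper_force"])
```

```text
6.25 [0.54075806 0.32678951 0.12553991] [ 2.78793953e-04  9.99921558e-01 -1.25000901e-02 -7.39666185e-04] [4.33451785e-01 4.46340686e-01 1.55816469e+00 1.48672194e-04
 1.13866244e+00 2.02918658e+00] 0.03572739388012922 30.669500827789307
```

View pics/w2.png

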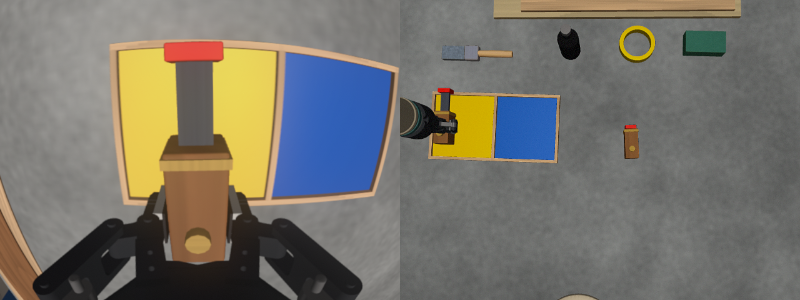

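The gauge hangs level over the yellow half with its tongue still out. I'll lower it to about 1 mm above the floor and let go.

Request:
move_arm(steps=[0, 0, 0, 0, 0, -0.01, -1, 0, 0, 0, 0, 0, -0.028, -1, 0, 0, 0, 0, 0, -0.046, -1, 0, 0, 0, 0, 0, -0.062, -1, 0, 0, 0, 0, 0, -0.075, -1, 0, 0, 0, 0, 0, -0.084, -1, 0, 0, 0, 0, 0, -0.09, -1, 0, 0, 0, 0, 0, -0.0935, -1, 0, 0, 0, 0, 0, -0.0945, -1, 0, 0, 0, 0, 0, -0.0945, -1])

```text
clock: 7.25
position: [0.5421, 0.3257, 0.0322]
ee_rot: [-0.0, 1.0, -0.014, 0.0]
contact_force: [0.1, 0.1, -1.1]
width: 0.0355
gripper_force: 30.7
```

Request:
move_arm(steps=[0, 0, 0, 0, 0, 0, -0.1, 0, 0, 0, 0, 0, 0, 0, 0, 0, 0, 0, 0, 0, 0.2, 0, 0, 0, 0, 0, 0, 0.4, 0, 0, 0, 0, 0, 0, 0.6, 0, 0, 0, 0, 0, 0, 0.8, 0, 0, 0, 0, 0, 0, 0.8, 0, 0, 0, 0, 0, 0, 0.8, 0, 0, 0, 0, 0, 0, 0.8, 0, 0, 0, 0, 0, 0, 0.8])

```text
clock: 8.25
position: [0.5418, 0.3256, 0.0318]
ee_rot: [0.0, 1.0, -0.014, -0.0]
contact_force: [0.2, 0.4, 0.4]
width: 0.0769
gripper_force: 0.0
```

Request:
move_arm(steps=[0, 0, 0, 0, 0, 0.005, 0.8, 0, 0, 0, 0, 0, 0.015, 0.8, 0, 0, 0, 0, 0, 0.03, 0.8, 0, 0, 0, 0, 0, 0.048, 0.8, 0, 0, 0, 0, 0, 0.066, 0.8, 0, 0, 0, 0, 0, 0.082, 0.8, 0, 0, 0, 0, 0, 0.092, 0.8, 0, 0, 0, 0, 0, 0.098, 1, 0, 0, 0, 0, 0, 0.1, 1, 0, 0, 0, 0, 0, 0.1, 1])

```text
clock: 9.25
position: [0.5417, 0.3255, 0.1317]
ee_rot: [0.0, 1.0, -0.014, -0.0]
contact_force: [0.3, 0.6, 0.2]
width: 0.0859
gripper_force: 0.0
```

Request:
move_arm(steps=[0, 0, 0, -0.001, -0.012, 0, 1, 0, 0, 0, -0.002, -0.036, 0, 1, 0, 0, 0, -0.004, -0.07, 0, 1, 0, 0, 0.001, -0.006, -0.108, 0, 1, 0, 0, 0.002, -0.008, -0.146, 0, 1, 0, 0, 0.003, -0.01, -0.184, 0, 1, 0, 0, 0.004, -0.012, -0.222, 0, 1, 0, 0, 0.005, -0.015, -0.26, 0, 1, 0, 0, 0.006, -0.018, -0.298, 0, 1, 0, 0, 0.008, -0.02, -0.336, 0, 1])

```text
clock: 10.25
position: [0.5203, -0.0124, 0.1311]
ee_rot: [0.0, 1.0, 0.012, -0.001]
contact_force: [1.1, -0.1, 0.5]
width: 0.0854
gripper_force: 0.0
```

Request:
move_arm(steps=[0, 0, 0, -0.004, -0.036, 0, 1, 0, 0, 0, -0.007, -0.07, 0, 1, 0, 0, 0, -0.009, -0.1, 0, 1, 0, 0, 0, -0.01, -0.12, 0, 1, 0, 0, 0, -0.011, -0.13, 0, 1, 0, 0, 0, -0.011, -0.13, -0.01, 1, 0, 0, 0, -0.011, -0.13, -0.01, 1, 0, 0, 0, -0.011, -0.13, -0.01, 1, 0, 0, 0, -0.011, -0.13, -0.01, 1, 0, 0, 0, -0.011, -0.13, -0.01, 1])

```text
clock: 11.25
position: [0.511, -0.1397, 0.122]
ee_rot: [0.0, 1.0, 0.012, 0.0]
contact_force: [0.9, -0.5, 0.1]
width: 0.0851
gripper_force: 0.0
```

Run:
```python
from rig import manip
import cv2,numpy as np
i=manip.get_image("wrist");t=manip.get_image("top");cv2.imwrite("pics/w3.png",np.hstack([cv2.resize(i["pixels"],(400,300)),cv2.resize(t["pixels"][110:290,30:270],(400,300))]))
s=manip.get_state();print(s["clock"],s["position"],s["ee_rot"])
```

```text
11.35 [ 0.511043   -0.13996787  0.12206008] [1.30871867e-04 9.99928383e-01 1.19650951e-02 2.21755499e-04]
```

View pics/w3.png

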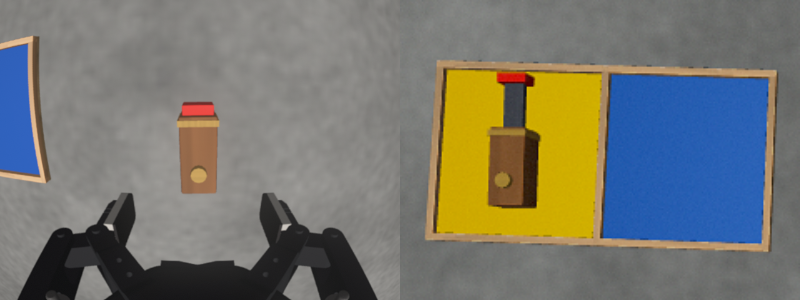

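The first gauge stands in the yellow half with its tongue out, near the middle. The tongue-in gauge is centred under the fingers: its knob is at column 199 and the fingers at 130 and 270. Next I'll go down to z = 0.0265.

Request:
move_arm(steps=[0, 0, 0, 0, 0, -0.015, 1, 0, 0, 0, 0, 0, -0.035, 1, 0, 0, 0, 0, 0, -0.055, 1, 0, 0, 0, 0, 0, -0.073, 1, 0, 0, 0, 0, 0, -0.087, 1, 0, 0, 0, 0, 0, -0.093, 1, 0, 0, 0, 0, 0, -0.0955, 1, 0, 0, 0, 0, 0, -0.0955, 1, 0, 0, 0, 0, 0, -0.0955, 1, 0, 0, 0, 0, 0, -0.0955, 1])

```text
clock: 12.35
position: [0.5114, -0.1406, 0.027]
ee_rot: [0.0, 1.0, 0.012, 0.001]
contact_force: [0.0, -0.6, 0.4]
width: 0.0855
gripper_force: 0.0
```

Request:
move_arm(steps=[0, 0, 0, 0, 0, 0, -1, 0, 0, 0, 0, 0, 0, -1, 0, 0, 0, 0, 0, 0, -1, 0, 0, 0, 0, 0, 0, -1, 0, 0, 0, 0, 0, 0, -1, 0, 0, 0, 0, 0, 0, -1, 0, 0, 0, 0, 0, 0, -1, 0, 0, 0, 0, 0, 0, -1, 0, 0, 0, 0, 0, 0, -1, 0, 0, 0, 0, 0, 0, -1])

```text
clock: 13.35
position: [0.511, -0.1406, 0.0266]
ee_rot: [0.0, 1.0, 0.012, 0.0]
contact_force: [-1.0, -0.6, 5.2]
width: 0.0355
gripper_force: 31.6
```

Request:
move_arm(steps=[0, 0, 0, 0, 0, 0.005, -1, 0, 0, 0, 0, 0, 0.015, -1, 0, 0, 0, 0, 0, 0.03, -1, 0, 0, 0, 0, 0, 0.048, -1, 0, 0, 0, 0, 0, 0.066, -1, 0, 0, 0, 0, 0, 0.082, -1, 0, 0, 0, 0, 0, 0.092, -1, 0, 0, 0, 0, 0, 0.098, -1, 0, 0, 0, 0, 0, 0.1, -1, 0, 0, 0, 0, 0, 0.1, -1])

```text
clock: 14.35
position: [0.5106, -0.1403, 0.1261]
ee_rot: [-0.0, 1.0, 0.012, -0.0]
contact_force: [-0.4, 0.0, -0.8]
width: 0.0354
gripper_force: 31.0
```

Request:
move_arm(steps=[0, 0, -0.001, 0.002, 0.012, 0, -1, 0, 0, -0.002, 0.005, 0.036, 0, -1, 0, 0, -0.003, 0.01, 0.07, 0, -1, 0, 0, -0.004, 0.016, 0.108, 0, -1, 0, 0, -0.005, 0.022, 0.15, 0, -1, 0, 0, -0.006, 0.028, 0.192, 0, -1, 0, 0, -0.007, 0.034, 0.232, 0, -1, 0, 0, -0.008, 0.038, 0.264, 0, -1, 0, 0, -0.008, 0.041, 0.283, 0, -1, 0, 0, -0.008, 0.042, 0.29, 0, -1])

```text
clock: 15.35
position: [0.5522, 0.1523, 0.1254]
ee_rot: [-0.0, 1.0, -0.012, -0.001]
contact_force: [-0.5, -0.1, -0.3]
width: 0.0358
gripper_force: 31.0
```

Request:
move_arm(steps=[0, 0, 0, 0, 0, 0, -1, 0, 0, 0, 0, 0, -0.015, -1, 0, 0, 0, 0, 0, -0.035, -1, 0, 0, 0, 0, 0, -0.055, -1, 0, 0, 0, 0, 0, -0.07, -1, 0, 0, 0, 0, 0, -0.082, -1, 0, 0, 0, 0, 0, -0.09, -1, 0, 0, 0, 0, 0, -0.0935, -1, 0, 0, 0, 0, 0, -0.0945, -1, 0, 0, 0, 0, 0, -0.0945, -1])

```text
clock: 16.35
position: [0.5532, 0.1495, 0.0322]
ee_rot: [-0.0, 1.0, -0.014, 0.0]
contact_force: [0.2, -0.4, -1.4]
width: 0.0354
gripper_force: 31.0
```

Request:
move_arm(steps=[0, 0, 0, 0, 0, 0, -0.1, 0, 0, 0, 0, 0, 0, 0, 0, 0, 0, 0, 0, 0, 0.2, 0, 0, 0, 0, 0, 0, 0.4, 0, 0, 0, 0, 0, 0, 0.6, 0, 0, 0, 0, 0, 0, 0.8, 0, 0, 0, 0, 0, 0, 0.8, 0, 0, 0, 0, 0, 0, 0.8, 0, 0, 0, 0, 0, 0, 0.8, 0, 0, 0, 0, 0, 0, 0.8])

```text
clock: 17.35
position: [0.5528, 0.1496, 0.0318]
ee_rot: [0.0, 1.0, -0.014, -0.0]
contact_force: [-0.8, 0.8, -0.4]
width: 0.0765
gripper_force: 0.0
```

Request:
move_arm(steps=[0, 0, 0, 0, 0, 0.005, 0.8, 0, 0, 0, 0, 0, 0.015, 0.8, 0, 0, 0, 0, 0, 0.03, 0.8, 0, 0, 0, 0, 0, 0.048, 0.8, 0, 0, 0, 0, 0, 0.066, 0.8, 0, 0, 0, 0, 0, 0.085, 0.8, 0, 0, 0, 0, 0, 0.11, 0.8, 0, 0, 0, 0, -0.03, 0.13, 0.8, 0, 0, 0, 0, -0.06, 0.14, 0.8, 0, 0, 0, 0, -0.09, 0.14, 0.8])

```text
clock: 18.35
position: [0.5541, 0.0589, 0.175]
ee_rot: [0.0, 1.0, -0.013, 0.003]
contact_force: [0.7, 0.7, -0.5]
width: 0.0766
gripper_force: 0.0
```

Request:
move_arm(steps=[0, 0, 0, -0.01, -0.04, 0, 0.8, 0, 0, 0, -0.02, -0.08, 0, 0.8, 0, 0, 0, -0.03, -0.12, 0, 0.8, 0, 0, 0, -0.04, -0.16, 0, 0.8, 0, 0, 0, -0.05, -0.2, 0, 0.8, 0, 0, 0, -0.05, -0.22, 0, 0.8, 0, 0, 0, -0.05, -0.23, 0, 0.8, 0, 0, 0, -0.05, -0.23, 0, 0.8, 0, 0, 0, -0.05, -0.23, 0, 0.8, 0, 0, 0, -0.05, -0.23, 0, 0.8])

```text
clock: 19.35
position: [0.5029, -0.1691, 0.1719]
ee_rot: [-0.0, 1.0, -0.013, -0.0]
contact_force: [-0.1, -0.4, 0.3]
width: 0.0768
gripper_force: 0.0
```

Run:
```python
from rig import manip
import cv2,numpy as np
i=manip.get_image("side");t=manip.get_image("top");cv2.imwrite("pics/w4.png",np.hstack([cv2.resize(i["pixels"][220:430,20:300],(400,300)),cv2.resize(t["pixels"][110:290,30:270],(400,300))]))
print(manip.get_state()["clock"])
```

```text
19.45
```

View pics/w4.png

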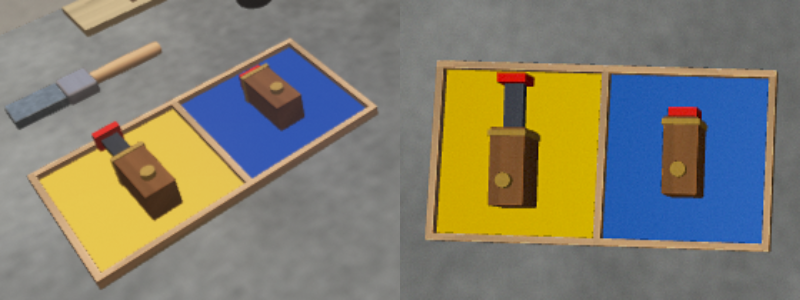

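Both gauges stand flat near the middle of the right halves, tongue out in yellow and tongue in in blue, and the arm is clear of them.

```bash
python3 -c "
from rig import manip
print(manip.sign_off())"
```

```text
the job is handed in; nothing more can be done
None
```

I sorted both gauges and handed the job in at about 19 s: the tongue-out gauge is flat in the yellow half and the tongue-in gauge flat in the blue half, both released with tongues unchanged; sign-off returned no verdict.

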